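# Move a sample vial to the other bay of a two-drawer sampler

## Robot

A 6-joint arm with a two-finger parallel gripper is mounted at the origin on a cart in front of the work surface, level with it; the furniture and walls round the work are solid. World frame = base frame: x ahead of the robot, y to its left, z up, the work surface at z = 0. Lengths are in m, angles in degrees, forces in N, time in s.
With the tool pointing down it reaches from about 0.4 to 0.825 m from the base axis. Payload 7 kg.
Tool frame: the origin (TCP) lies on the centre line of the jaws, within the pads' length; the fingertips stand 14 mm ahead of it and the grasp point (between the pads) lies 5 mm behind it; z points along the fingers, y is the line along which they close (so a half turn about z gives the same grasp; the last joint's range is limited). The gripper opens to 88 mm and grips with 3 to 60 N. Pads are 19 mm wide; open, the fingers measure 130 mm over their backs; the gripper's body (78 mm by 193 mm) begins 47 mm behind the grasp point.
Start: joints at [85.835, 20.546, 0.682, 0, -70.136, -16.507], TCP at [0.238, 0.632, 0.241] pointing down, gripper open.
Joint ranges: [-176.03, 176.03], [-82.01, 121.73], [-58.28, 71.71], [-173.87, 95.51], [-174.79, -0.11], [-173.66, 173.66]. Speed limits (degrees/s): [136.94, 136.94, 172.46, 180, 180, 180].

## Interface

Orientations are given as [roll, pitch, yaw] about the fixed x, y, z axes, in that order (R = Rz(yaw) Ry(pitch) Rx(roll)).
In Python, from plant import r gives the robot as it stands.
- The arm moves only by the tool send_rows, never from a script. Its argument "steps" is a list of rows, each an object with "dp": the shift along the tool's x, y, z in mm, a list of three; "roll": the turn about the tool's z in rad; "jaw": the opening in per cent of the stroke, from 0 (shut) to 100 (fully open). In form: [{"dp": [tx, ty, tz], "roll": roll, "jaw": jaw}, ...]. A call has 1 to 5 rows; each row is the pose to reach, as a shift and turn from the pose commanded when the call began, along the tool's axes at that moment; what a row does not reach only later rows make up. A row lasts 1/8 s, in which the tool goes at most 62.5 mm and 10.7 degrees, less where a joint would pass 70% of its speed; a pose out of reach is approached as far as the arm can. A call with a gripper value outside its range is refused whole. The fingers move at their own pace and stop on an object; "newtons" is the grip in N (left out, the last holds). Time passes only in rows, so rows that repeat a pose let the fingers close. It gives the time, the measured TCP pose, the force, the opening and the grip force at its end, in the units of the state.
- r.get_state(): the state, without advancing time (a new reading comes with each control period).
- r.capture(name): name is "scene" or "top" or "wrist"; returns a dict with "image" (400x640x3 uint8, blue, green, red), "K" (3x3 intrinsics, pixels), "dist" ([k1, k2, p1, p2, k3] as OpenCV has them; the pictures are not rectified), "rvec" (rotation vector, rad) and "tvec" (3), from world to camera coordinates, as OpenCV has them. Camera axes: x right, y down, z forward; pixel columns grow to the right and rows downward; lengths in m; the calibration is good to about 2 mm. A picture is of the moment at which its call begins. There is no depth.
- r.close_job(): hands the job in; it is judged then, once.
The state is a dict: "time_s": time; "joints": joint angles; "qd": joint speeds; "joint_torque": joint torques, N m; "tcp_pos": TCP position; "eef_rot": TCP orientation; "contact_force": force on the tool from outside, world axes, zero at the start; "moment": the same for the moment, N m; "gripper_width": finger opening in m; "gripper_force": force on a finger pad.
Only numpy, scipy, OpenCV 4.12 (cv2) and the standard library are available. Lean on these libraries where they do the work, as an engineer would, in place of code of your own. Each camera call takes 0.05 s, during which the arm holds its last target. There are 200 camera calls.

## Task

The sample vial stands in the sampler drawer that was left out and is to be run in the other bay: press the shut drawer so that its push-push catch lets go and it slides out, and move the vial across to stand upright in the middle of the round pad in that drawer. Then push both drawers home, gently and without ramming them, until each one latches and stays in by itself.

Things in the scene. Friction and masses are not known exactly. Their poses are not given: they have to be found in the camera images.
- sampler: two-bay vial sampler, a fixed white box 222 mm deep (x), 242 wide (y), 198 high; origin under its centre, +x front to back, front plane at x = -110 mm. Two drawers low in the front, 56 mm either side of the middle. Above their openings (96 to 198 mm up) the front is one upright wall: work there with the tool leaning back towards the robot, 30 to 50 degrees from vertical. Place and yaw vary.
- drawer_shut (a joint): opening (m, along the sampler's -x) of the drawer that is shut at the start (left or right, it varies): 0.075 fully out, -0.004 to 0.004 latched (catches are set differently). Push-push catch: a push 5 mm or more past the latched place, then let go, switches it: latched becomes released (a damped spring slides it out in about 1 s), out becomes latched. A shorter push changes nothing.
- drawer_out (a joint): opening of the drawer that stands out at the start, with the vial in it; same build, values and catch. Spring and damper of either drawer push back with 4 to 9 N; about 5 mm past the latched place it meets a rubber buffer (8 N per mm, bottoming 5 mm farther in), so a slow push that stops when 14 N is felt has switched the catch. Over 35 N on a drawer counts as ramming.
- drawer_shut_front (a point): middle of the small round press mark on the outer face of that drawer's grey front, 36 mm above the worktop; the front is 90 mm wide, reaches from 9 to 65 mm above the worktop and is upright, square to the travel. +x points into the sampler, +z up. Moves with the drawer; latched it stands about 15 mm proud of the sampler's front plane.
- drawer_out_front (a point): the same point on the other drawer's front
- drawer_shut_pad (a point): middle of the round dark pad (45 mm across) on that drawer's flat tray floor, at floor level, 24 mm above the worktop, 51 mm behind the front's outer face; +x into the sampler. Moves with the drawer: out, it is 39 mm before the sampler's front plane. Tray inside 76 mm wide, 79 long, side walls 8 mm high; the opening behind is 85 mm wide and 96 mm high above the worktop.
- drawer_out_pad (a point): the same point in the other drawer
- vial: clear glass vial with a white cap, 25 mm across, 56 mm tall, about 22 g; round, straight body up to 42 mm, cap above; origin at the centre of its underside, z along its axis. Starts upright near the middle of the pad of the drawer that is out.
- oil_bottle: bystander: small bottle of immersion oil with black cap, 25 mm across, 52 mm tall; origin under its centre. Leave alone.
- dish_e: bystander: round flat culture dish, 60 mm across, 15 mm tall; origin under its centre. Leave alone.
- dust_cap: bystander: flat round black cap, 63 mm across, 12 mm tall; origin under its centre. Leave alone.

How it is judged:
By the outcome, as a careful person would: the job done as asked, in the order asked, and still so for the second after the job is handed in, with the robot touching nothing.
It also fails if it takes over 64 s, if anything falls off the work surface, if the arm or the gripper's body presses on something with over 40 N, if the wrist force passes 120 N, or if a joint passes its speed limit or range.

## Working session

There is one attempt and no reset: what is moved stays moved. The work goes in short steps, Python scripts to look and compute and a tool call to move; the robot and the scene stay as the last step left them, time stands still between calls to the robot, and variables do not carry over. Pictures are saved under pics/ and viewed, at most 11 in all, crops included, and the job is handed in when it is done.

Besides the shell and the picture viewer there is one more tool, called after "Emit:" as a command line: name --argument value ..., lists and objects as JSON in quotes. send_rows: Moves the arm, as the interface text tells. Its arguments: {"type":"object","properties":{"steps":{"type":"array","items":{"type":"object","properties":{"dp":{"type":"array","items":{"type":"number"}},"roll":{"type":"number"},"jaw":{"type":"number"}}}},"newtons":{"type":"number"}},"required":["steps"]}

```bash
mkdir -p pics; ls
cat > h.py <<'E'
import numpy as np, cv2, pickle
from plant import r
from scipy.spatial.transform import Rotation as R
def cap(n,f):
    c=r.capture(n); cv2.imwrite('pics/'+f+'.png',c['image']); pickle.dump(c,open('pics/'+f+'.pkl','wb')); return c
def load(f): return pickle.load(open('pics/'+f+'.pkl','rb'))
def ray(c,uv):
    K=np.array(c['K']);d=np.array(c['dist'],float)
    p=cv2.undistortPoints(np.array([[uv]],float),K,d)[0,0]
    Rm=cv2.Rodrigues(np.array(c['rvec'],float))[0];t=np.array(c['tvec'],float).ravel()
    return -Rm.T@t, Rm.T@np.array([p[0],p[1],1.])
def onz(c,uv,z):
    o,d=ray(c,uv); return o+d*(z-o[2])/d[2]
def proj(c,P):
    return cv2.projectPoints(np.array([P],float),np.array(c['rvec'],float),np.array(c['tvec'],float),np.array(c['K']),np.array(c['dist'],float))[0][0,0]
def tool():
    s=r.get_state(); return np.array(s['tcp_pos']), R.from_euler('xyz',s['eef_rot'],degrees=True).as_matrix()
def totool(P):
    p,M=tool(); return M.T@(np.array(P)-p)*1000
E
python3 - <<'E'
from h import *
a=cap('scene','s0');b=cap('top','t0')
s=r.get_state();print(s)
for c in(a,b):print(ray(c,(320,200)))
E
```

```text
pics
{'time_s': 0.1, 'joints': array([ 8.58346428e+01,  2.05874679e+01,  6.37455242e-01, -1.83909739e-02,
       -7.01357959e+01, -1.65052603e+01]), 'qd': array([-0.00722299, -0.0766001 ,  0.0749129 , -0.06421362,  0.04048492,
        0.06311726]), 'joint_torque': array([-2.03679003e-03, -5.84160805e+01,  2.93752563e+01,  7.01555505e+00,
        1.01738196e-02, -5.52959568e-05]), 'tcp_pos': array([0.23816115, 0.63112642, 0.23970085]), 'eef_rot': array([ 1.79912815e+02, -7.80377343e-03, -2.06768736e+01]), 'contact_force': array([-0.5366836 , -0.76663066,  0.10566024]), 'moment': array([ 0.01355604,  0.01175783, -0.00591715]), 'gripper_force': 0.0, 'gripper_width': 0.08770692619365152}
(array([ 0.1955257 , -0.86312981,  0.55784568]), array([ 0.35580046,  0.73552807, -0.5767372 ]))
(array([ 0.02884532, -0.47501757,  0.71853974]), array([ 0.54642705,  0.30169783, -0.78128164]))
```

View pics/s0.png

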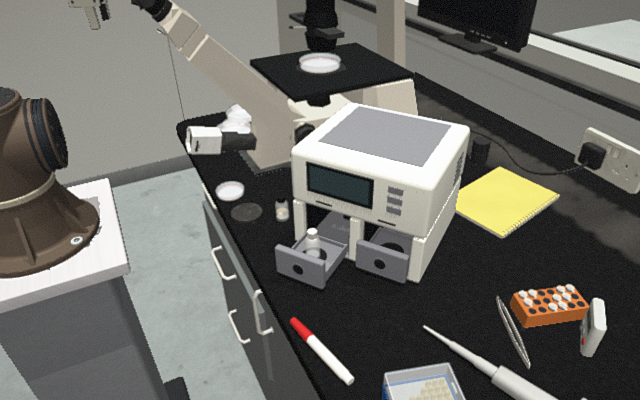

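View pics/t0.png

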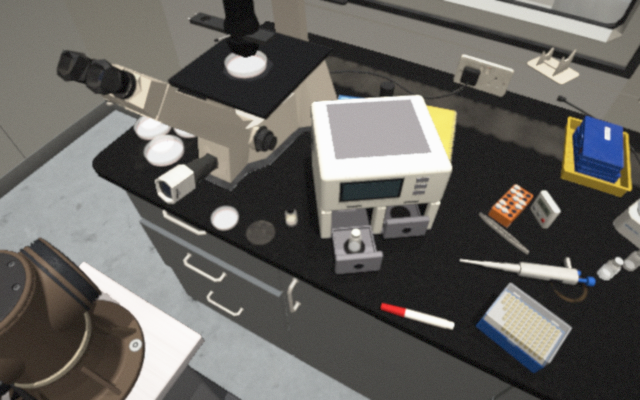

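Run:
```python
from h import *
a=load('s0')['image'][150:300,200:480];b=load('t0')['image'][90:290,260:480]
cv2.imwrite('pics/s0c.png',cv2.resize(a,(784,420),interpolation=cv2.INTER_CUBIC))
cv2.imwrite('pics/t0c.png',cv2.resize(b,(660,600),interpolation=cv2.INTER_CUBIC))
```

```text
(no output)
```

View pics/s0c.png

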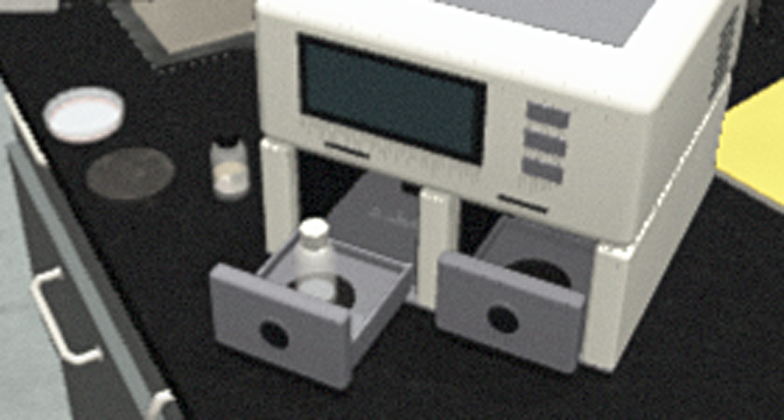

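View pics/t0c.png

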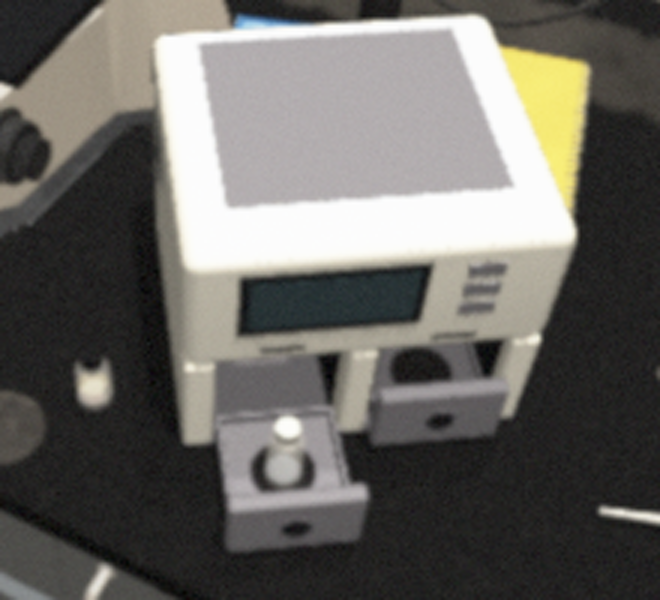

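```bash
cat >> h.py <<'E'
def blob(c,uv,w=7):
    g=cv2.cvtColor(c['image'],cv2.COLOR_BGR2GRAY).astype(float);u,v=map(int,np.round(uv))
    q=g[v-w:v+w+1,u-w:u+w+1]; th=(q.min()+np.median(q))/2
    n,l,st,ce=cv2.connectedComponentsWithStats((q<th).astype(np.uint8))
    k=min(range(1,n),key=lambda k:np.hypot(*(ce[k]-w))-st[k,4]*.05)
    m=(l==k)*(np.median(q)-q); yy,xx=np.mgrid[:2*w+1,:2*w+1]
    return np.array([u-w+(m*xx).sum()/m.sum(),v-w+(m*yy).sum()/m.sum()]),st[k,4]
def tri(c1,u1,c2,u2):
    o1,d1=ray(c1,u1);o2,d2=ray(c2,u2)
    t=np.linalg.lstsq(np.c_[d1,-d2],o2-o1,rcond=None)[0];A=o1+d1*t[0];B=o2+d2*t[1]
    return (A+B)/2,np.linalg.norm(A-B)*1000
E
python3 - <<'E'
from h import *
np.set_printoptions(precision=4,suppress=True)
a=load('s0');b=load('t0')
for n,ua,ub in(('out',(297.9,269.3),(358.3,266)),('shut',(379.6,263.9),(406.7,230.3))):
    pa,na=blob(a,ua,6);pb,nb=blob(b,ub,5)
    print(n,pa,na,pb,nb,tri(a,pa,b,pb),onz(a,pa,.036),onz(b,pb,.036))
print('vial cap',tri(a,(312.5,230.7),b,(356,231.7)),onz(b,(356,231.7),.056),onz(a,(312.5,230.7),.080))
print('cornerR',onz(a,(417.9,280.4),0),onz(b,(430,229),0),'L',onz(b,(322.7,237.3),0),onz(a,(297,239.5),0))
# front drawer top edges z=.065
for uv in((276.5,246),(324.5,261.5),(357.5,241.5),(407,255)):print(onz(a,uv,.065))
E
```

```text
out [297.6187 269.2283] 61 [358.3661 265.9252] 25 (array([ 0.3981, -0.3558,  0.037 ]), np.float64(0.18211352447623375)) [ 0.3984 -0.3549  0.036 ] [ 0.3987 -0.3556  0.036 ]
shut [379.3282 263.9881] 65 [406.254  229.9685] 26 (array([ 0.5219, -0.4066,  0.0367]), np.float64(0.3589551845321081)) [ 0.5222 -0.4061  0.036 ] [ 0.5227 -0.4065  0.036 ]
vial cap (array([ 0.4398, -0.3273,  0.0809]), np.float64(0.09558420630856217)) [ 0.4558 -0.3215  0.056 ] [ 0.4403 -0.3263  0.08  ]
cornerR [ 0.5805 -0.4388  0.    ] [ 0.5763 -0.4479  0.    ] L [ 0.4444 -0.2521  0.    ] [ 0.4442 -0.2464  0.    ]
[ 0.3789 -0.3176  0.065 ]
[ 0.4314 -0.3869  0.065 ]
[ 0.5012 -0.3693  0.065 ]
[ 0.554  -0.4345  0.065 ]
```

Run:
```python
from h import *
np.set_printoptions(precision=3,suppress=True)
a=load('s0');b=load('t0')
print('scope base L',onz(b,(232,188),0),onz(a,(255,170),0))
print('stage',tri(a,(320,63),b,(247,64)))
print('stage corners',[onz(b,u,.24) for u in((172,80),(228,107),(330,45),(262,20))])
print('eyepiece?',[onz(b,u,.3) for u in((75,62),(115,85))],'camera',onz(b,(175,185),.1))
c=cap('wrist','w0');p,M=tool();o,d=ray(c,(320,200))
print('wrist cam in tool',M.T@(o-p)*1000,M.T@d, M)
print('oil',onz(a,(283,218),0),'dish',onz(a,(230,190),0.01),'dust',onz(a,(246,212),.01))
```

```text
scope base L [ 0.463  0.003 -0.   ] [0.46  0.027 0.   ]
stage (array([0.646, 0.054, 0.213]), np.float64(0.5255304266697404))
stage corners [array([0.494, 0.129, 0.24 ]), array([ 0.478, -0.028,  0.24 ]), array([ 0.767, -0.094,  0.24 ]), array([0.79 , 0.107, 0.24 ])]
eyepiece? [array([0.393, 0.267, 0.3  ]), array([0.376, 0.136, 0.3  ])] camera [0.352 0.045 0.1  ]
wrist cam in tool [  67.194    0.119 -145.319] [-0.259  0.004  0.966] [[ 0.936 -0.353 -0.   ]
 [-0.353 -0.936 -0.001]
 [ 0.     0.001 -1.   ]]
oil [ 0.447 -0.173  0.   ] dish [ 0.38  -0.041  0.01 ] dust [ 0.384 -0.132  0.01 ]
```

Emit:
send_rows --steps '[{"dp":[0,0,-60],"roll":0,"jaw":100},{"dp":[0,0,-120],"roll":0,"jaw":100},{"dp":[0,0,-180],"roll":0,"jaw":100},{"dp":[0,0,-240],"roll":0,"jaw":100},{"dp":[0,0,-300],"roll":0,"jaw":100}]'

```text
time_s: 0.78
tcp_pos: [0.2382, 0.6309, 0.5426]
eef_rot: [-180.0, 0.0, -20.7]
contact_force: [-0.1, 2.8, 0.7]
gripper_width: 0.0876
gripper_force: 0.0
```

Run:
```python
from h import *
np.set_printoptions(precision=3,suppress=True)
a=load('s0');b=load('t0')
print(proj(a,[.238,.632,.24]))
print('eyepiece',tri(a,(150,8),b,(112,87)),tri(a,(150,8),b,(72,62)), tri(a,(165,5),b,(115,75)))
print('tube at col top',[onz(b,(240,2),z) for z in(.3,.4,.5,.6)],[onz(a,(322,0),z) for z in(.3,.4,.5)])
```

```text
[99.703 18.553]
eyepiece (array([0.306, 0.024, 0.376]), np.float64(1.703854101076756)) (array([0.329, 0.161, 0.355]), np.float64(20.33642484964048)) (array([0.335, 0.052, 0.372]), np.float64(0.7653081668262185))
tube at col top [array([0.742, 0.127, 0.3  ]), array([ 0.571, -0.017,  0.4  ]), array([ 0.401, -0.161,  0.5  ]), array([ 0.231, -0.304,  0.6  ])] [array([0.752, 0.252, 0.3  ]), array([ 0.536, -0.181,  0.4  ]), array([ 0.32 , -0.613,  0.5  ])]
```

Emit:
send_rows --steps '[{"dp":[0,0,-60],"roll":0,"jaw":100},{"dp":[0,0,-120],"roll":0,"jaw":100},{"dp":[0,0,-180],"roll":0,"jaw":100},{"dp":[0,0,-240],"roll":0,"jaw":100},{"dp":[0,0,-300],"roll":0,"jaw":100}]'

```text
time_s: 1.4
tcp_pos: [0.2189, 0.5798, 0.718]
eef_rot: [-177.6, -0.4, -20.7]
contact_force: [-0.3, 0.2, 0.5]
gripper_width: 0.0876
gripper_force: 0.0
```

Emit:
send_rows --steps '[{"dp":[0,0,-60],"roll":0,"jaw":100},{"dp":[0,0,-120],"roll":0,"jaw":100},{"dp":[0,0,-180],"roll":0,"jaw":100}]'

```text
time_s: 1.78
tcp_pos: [0.1979, 0.5264, 0.7643]
eef_rot: [-175.6, -0.9, -20.7]
contact_force: [-0.1, 0.1, -0.4]
gripper_width: 0.0873
gripper_force: 0.0
```

Run:
```python
from h import *
s=r.get_state();print(s['joints'],s['tcp_pos'],s['eef_rot'])
```

```text
[  90.96483055   20.93396861   71.69270612    3.5282243  -136.93522329
  -18.95541645] [0.19789824 0.52639013 0.76427725] [-175.60972614   -0.85219189  -20.68168799]
```

Emit:
send_rows --steps '[{"dp":[0,0,60],"roll":0,"jaw":100},{"dp":[0,0,120],"roll":0,"jaw":100},{"dp":[0,0,120],"roll":0,"jaw":100}]'

```text
time_s: 2.15
tcp_pos: [0.2026, 0.5346, 0.6382]
eef_rot: [-176.2, -1.0, -20.6]
contact_force: [0.4, 1.2, 0.9]
gripper_width: 0.0876
gripper_force: 0.0
```

Run:
```python
from h import *
s=r.get_state();print(s['joints'],s['tcp_pos'],s['eef_rot'])
```

```text
[  90.37140777    9.45832388   35.24925052    2.46251694 -112.53184232
  -19.97867052] [0.20260921 0.53458087 0.63817583] [-176.16080219   -0.96402213  -20.64803891]
```

```bash
cat >> h.py <<'E'
def st():
    p,M=tool();np.set_printoptions(precision=3,suppress=True)
    print('p',p,'z',M[:,2],'tilt',np.degrees(np.arccos(-M[2,2])),'bear z',np.degrees(np.arctan2(M[1,2],M[0,2])),'bear y',np.degrees(np.arctan2(M[1,1],M[0,1])),'j',r.get_state()['joints'])
E
python3 -c "
from h import *
st();print(totool([.494,.34,.638]))"
```

```text
p [0.203 0.535 0.638] z [ 0.039  0.057 -0.998] tilt 3.958205044958879 bear z 55.27732164058348 bear y -110.5833492576985 j [  90.371    9.458   35.249    2.463 -112.532  -19.979]
[341.236  79.548   0.593]
```

Emit:
send_rows --steps '[{"dp":[60,14,0],"roll":0.18,"jaw":100},{"dp":[120,28,0],"roll":0.36,"jaw":100},{"dp":[180,42,0],"roll":0.54,"jaw":100},{"dp":[240,56,0],"roll":0.72,"jaw":100},{"dp":[300,70,0],"roll":0.9,"jaw":100}]'

```text
time_s: 2.78
tcp_pos: [0.4603, 0.3632, 0.6425]
eef_rot: [-176.7, 2.8, -72.5]
contact_force: [-0.0, 1.6, 0.7]
gripper_width: 0.0876
gripper_force: 0.0
```

```bash
python3 -c "
from h import *
st();print(totool([.75,.515,.6]))"
```

```text
p [0.46  0.363 0.643] z [ 0.041  0.064 -0.997] tilt 4.333071082412338 bear z 57.334983598991855 bear y -162.62275530708567 j [  57.371   11.185   39.031    0.003 -113.513  -39.912]
[ -55.289 -318.778   63.876]
```

Emit:
send_rows --steps '[{"dp":[-10,-59,0],"roll":0.18},{"dp":[-20,-118,0],"roll":0.36},{"dp":[-30,-177,0],"roll":0.54},{"dp":[-40,-236,0],"roll":0.72},{"dp":[-50,-295,0],"roll":0.9}]'

```text
invalid input
```

```bash
python3 -c "
from h import *
st()"
```

```text
p [0.46  0.363 0.643] z [ 0.041  0.064 -0.997] tilt 4.333071082412338 bear z 57.334983598991855 bear y -162.62275530708567 j [  57.371   11.185   39.031    0.003 -113.513  -39.912]
```

Emit:
send_rows --steps '[{"dp":[6,-59,0],"roll":0.18,"jaw":100},{"dp":[12,-118,0],"roll":0.36,"jaw":100},{"dp":[18,-177,0],"roll":0.54,"jaw":100},{"dp":[24,-236,0],"roll":0.72,"jaw":100},{"dp":[10,-290,0],"roll":0.9,"jaw":100}]'

```text
time_s: 3.4
tcp_pos: [0.6745, 0.4054, 0.601]
eef_rot: [-178.8, 6.2, -124.2]
contact_force: [-0.1, -0.8, 0.8]
gripper_width: 0.0876
gripper_force: 0.0
```

```bash
python3 -c "
from h import *
st()"
```

```text
p [0.675 0.405 0.601] z [ 0.078  0.078 -0.994] tilt 6.34886096186095 bear z 44.790701472441675 bear y 145.6460484561881 j [  45.129   35.433   71.615    0.043 -119.833  -79.394]
```

Emit:
send_rows --steps '[{"dp":[-300,0,0],"roll":0,"jaw":100},{"dp":[-300,0,0],"roll":0,"jaw":100},{"dp":[-300,0,0],"roll":0,"jaw":100},{"dp":[-300,0,0],"roll":0,"jaw":100},{"dp":[-300,0,0],"roll":0,"jaw":100}]'

```text
time_s: 4.03
tcp_pos: [0.7039, 0.5291, 0.5267]
eef_rot: [-177.4, 9.1, -123.7]
contact_force: [0.6, 0.2, -0.5]
gripper_width: 0.0877
gripper_force: 0.0
```

```bash
python3 -c "
from h import *
st()"
```

```text
p [0.704 0.529 0.527] z [ 0.126  0.107 -0.986] tilt 9.509871749388168 bear z 40.227256835564866 bear y 145.9049737254626 j [  50.201   41.612   71.656    1.753 -110.667  -83.336]
```

Emit:
send_rows --steps '[{"dp":[-300,-60,-200],"roll":0,"jaw":100},{"dp":[-300,-60,-200],"roll":0,"jaw":100},{"dp":[-300,-60,-200],"roll":0,"jaw":100},{"dp":[-300,-60,-200],"roll":0,"jaw":100},{"dp":[-300,-60,-200],"roll":0,"jaw":100}]'

```text
time_s: 4.65
tcp_pos: [0.6964, 0.5522, 0.5467]
eef_rot: [-176.0, 12.2, -123.5]
contact_force: [-0.2, 0.1, -0.8]
gripper_width: 0.0878
gripper_force: 0.0
```

```bash
python3 -c "
from h import *
st()"
```

```text
p [0.696 0.552 0.547] z [ 0.174  0.137 -0.975] tilt 12.788970222793957 bear z 38.12464089236037 bear y 145.63899561907868 j [  52.143   40.776   71.667    3.24  -108.444  -84.726]
```

Emit:
send_rows --steps '[{"dp":[-300,-60,-200],"roll":0,"jaw":100},{"dp":[-300,-60,-200],"roll":0,"jaw":100},{"dp":[-300,-60,-200],"roll":0,"jaw":100},{"dp":[-300,-60,-200],"roll":0,"jaw":100},{"dp":[-300,-60,-200],"roll":0,"jaw":100}]'

```text
time_s: 5.28
tcp_pos: [0.6869, 0.5705, 0.5709]
eef_rot: [-174.6, 15.1, -123.3]
contact_force: [-0.3, 0.2, -1.4]
gripper_width: 0.0875
gripper_force: 0.0
```

Emit:
send_rows --steps '[{"dp":[-300,-60,-200],"roll":0,"jaw":100},{"dp":[-300,-60,-200],"roll":0,"jaw":100},{"dp":[-300,-60,-200],"roll":0,"jaw":100},{"dp":[-300,-60,-200],"roll":0,"jaw":100},{"dp":[-300,-60,-200],"roll":0,"jaw":100}]'

```text
time_s: 5.9
tcp_pos: [0.6749, 0.5834, 0.601]
eef_rot: [-173.3, 18.2, -122.9]
contact_force: [-0.2, 0.0, -0.4]
gripper_width: 0.0877
gripper_force: 0.0
```

```bash
python3 -c "
from h import *
st()"
```

```text
p [0.675 0.583 0.601] z [ 0.267  0.197 -0.943] tilt 19.39056422325251 bear z 36.472771285271406 bear y 144.9747260475099 j [  55.82    38.272   71.645    6.536 -104.909  -87.104]
```

Emit:
send_rows --steps '[{"dp":[-300,-30,-150],"roll":0,"jaw":100},{"dp":[-300,-30,-150],"roll":0,"jaw":100},{"dp":[-300,-30,-150],"roll":0,"jaw":100},{"dp":[-300,-30,-150],"roll":0,"jaw":100},{"dp":[-300,-30,-150],"roll":0,"jaw":100}]'

```text
time_s: 6.52
tcp_pos: [0.6617, 0.6152, 0.6188]
eef_rot: [-172.0, 21.4, -122.5]
contact_force: [-0.6, -0.8, 0.1]
gripper_width: 0.0876
gripper_force: 0.0
```

Emit:
send_rows --steps '[{"dp":[-300,-30,-150],"roll":0,"jaw":100},{"dp":[-300,-30,-150],"roll":0,"jaw":100},{"dp":[-300,-30,-150],"roll":0,"jaw":100},{"dp":[-300,-30,-150],"roll":0,"jaw":100},{"dp":[-300,-30,-150],"roll":0,"jaw":100}]'

```text
time_s: 7.15
tcp_pos: [0.6463, 0.6388, 0.6436]
eef_rot: [-170.6, 24.7, -121.9]
contact_force: [0.3, -0.7, 1.0]
gripper_width: 0.0878
gripper_force: 0.0
```

Emit:
send_rows --steps '[{"dp":[-300,-30,-150],"roll":0,"jaw":100},{"dp":[-300,-30,-150],"roll":0,"jaw":100},{"dp":[-300,-30,-150],"roll":0,"jaw":100},{"dp":[-300,-30,-150],"roll":0,"jaw":100},{"dp":[-300,-30,-150],"roll":0,"jaw":100}]'

```text
time_s: 7.78
tcp_pos: [0.6286, 0.6557, 0.6738]
eef_rot: [-169.3, 28.0, -121.3]
contact_force: [0.7, -0.2, -0.8]
gripper_width: 0.0875
gripper_force: 0.0
```

Emit:
send_rows --steps '[{"dp":[-300,-30,-150],"roll":0,"jaw":100},{"dp":[-300,-30,-150],"roll":0,"jaw":100},{"dp":[-300,-30,-150],"roll":0,"jaw":100},{"dp":[-300,-30,-150],"roll":0,"jaw":100},{"dp":[-300,-30,-150],"roll":0,"jaw":100}]'

```text
time_s: 8.4
tcp_pos: [0.6086, 0.6666, 0.7086]
eef_rot: [-168.0, 31.3, -120.5]
contact_force: [0.1, 0.2, -1.1]
gripper_width: 0.0878
gripper_force: 0.0
```

```bash
python3 -c "
from h import *
st()"
```

```text
p [0.609 0.667 0.709] z [ 0.438  0.332 -0.836] tilt 33.31129188022963 bear z 37.18191710915651 bear y 143.16440925361937 j [ 65.707  34.681  71.649  15.312 -96.722 -93.675]
```

```bash
python3 -c "
from h import *
p,M=tool()
print('roll',np.arctan(M[2,1]/M[2,0]));print(totool([.45,.15,.62]))"
```

```text
roll 0.33017881898121804
[ 495.04419207 -164.08089044 -166.8260323 ]
```

Emit:
send_rows --steps '[{"dp":[55,-18,-18],"roll":0.1,"jaw":50},{"dp":[110,-36,-37],"roll":0.2,"jaw":0},{"dp":[165,-55,-55],"roll":0.33,"jaw":0},{"dp":[220,-73,-74],"roll":0.33,"jaw":0},{"dp":[275,-91,-93],"roll":0.33,"jaw":0}]'

```text
time_s: 9.02
tcp_pos: [0.5262, 0.3985, 0.6629]
eef_rot: [180.0, 33.4, -142.8]
contact_force: [0.2, -0.5, 1.4]
gripper_width: 0.0428
gripper_force: 0.0
```

```bash
python3 -c "
from h import *
st();print(totool([.45,.15,.62]),totool([.42,-.05,.60]))"
```

```text
p [0.526 0.398 0.663] z [ 0.438  0.332 -0.835] tilt 33.35098173902076 bear z 37.18018642727409 bear y 127.1747854452578 j [  61.054   -1.374   14.161   13.325  -74.892 -113.829]
[ 199.748 -151.936  -80.124] [ 331.654 -293.169 -143.006]
```

Emit:
send_rows --steps '[{"dp":[41,-36,-18],"roll":0,"jaw":0},{"dp":[83,-73,-36],"roll":0,"jaw":0},{"dp":[124,-110,-54],"roll":0,"jaw":0},{"dp":[166,-146,-71],"roll":0,"jaw":0},{"dp":[207,-183,-89],"roll":0,"jaw":0}]'

```text
time_s: 9.65
tcp_pos: [0.4595, 0.1194, 0.6238]
eef_rot: [-180.0, 33.4, -142.7]
contact_force: [1.2, -1.6, -0.6]
gripper_width: 0.0007
gripper_force: 0.0
```

```bash
python3 -c "
from h import *
st();print(totool([.42,-.05,.60]),totool([.42,-.2,.5]))"
```

```text
p [0.459 0.119 0.624] z [ 0.438  0.333 -0.835] tilt 33.38402597783747 bear z 37.23656374401109 bear y 127.2582741841785 j [ 39.385 -19.757   0.292   1.215 -76.686 -92.048]
[ 124.987 -110.926  -53.871] [ 255.855 -230.288  -20.315]
```

Emit:
send_rows --steps '[{"dp":[43,-38,-3],"roll":0,"jaw":0},{"dp":[85,-77,-7],"roll":0,"jaw":0},{"dp":[128,-115,-10],"roll":0,"jaw":0},{"dp":[170,-153,-13],"roll":0,"jaw":0},{"dp":[213,-192,-17],"roll":0,"jaw":0}]'

```text
time_s: 10.28
tcp_pos: [0.4268, -0.1465, 0.5212]
eef_rot: [-179.9, 33.4, -142.8]
contact_force: [2.0, -0.7, -0.4]
gripper_width: 0.0005
gripper_force: 0.0
```

```bash
cat >> h.py <<'E'
yaw=np.radians(34.5);X=np.array([np.cos(yaw),np.sin(yaw),0]);Y=np.array([-X[1],X[0],0]);Z=np.array([0,0,1.])
SH=np.array([.5221,-.4065,0]);OU=np.array([.3983,-.3557,0]);VI=np.array([.4400,-.3270,0])
E
python3 -c "
from h import *
st();T=SH-.0656*X-.008*Y;print(totool(T+Z*.16),totool(T+.056*Z))"
```

```text
p [ 0.427 -0.147  0.521] z [ 0.44   0.332 -0.835] tilt 33.435654593649716 bear z 37.044851742915824 bear y 127.17981807933226 j [-18.165 -12.802   2.645 -27.    -85.368 -37.261]
[ 321.986 -269.101  220.738] [ 379.289 -268.939  307.527]
```

Emit:
send_rows --steps '[{"dp":[40,-34,28],"roll":0,"jaw":0},{"dp":[80,-67,55],"roll":0,"jaw":0},{"dp":[120,-101,83],"roll":0,"jaw":0},{"dp":[160,-135,110],"roll":0,"jaw":0},{"dp":[201,-168,138],"roll":0,"jaw":0}]'

```text
time_s: 10.9
tcp_pos: [0.4558, -0.3359, 0.294]
eef_rot: [-180.0, 33.3, -142.8]
contact_force: [1.5, -0.3, 0.1]
gripper_width: 0.0006
gripper_force: 0.0
```

Emit:
send_rows --steps '[{"dp":[40,-34,28],"roll":0,"jaw":0},{"dp":[80,-67,55],"roll":0,"jaw":0},{"dp":[110,-92,75],"roll":0,"jaw":0},{"dp":[120,-101,83],"roll":0,"jaw":0}]'

```text
time_s: 11.4
tcp_pos: [0.4726, -0.4486, 0.1566]
eef_rot: [179.7, 33.3, -143.1]
contact_force: [-0.9, 0.0, 0.4]
gripper_width: 0.0001
gripper_force: 0.0
```

```bash
python3 -c "
from h import *
st();T=SH-.0656*X-.008*Y;print(totool(T+.056*Z));
p,M=tool();print('+x dir in tool/mm',M.T@X, M.T@Z)
print(r.get_state()['contact_force'])"
```

```text
p [ 0.473 -0.449  0.157] z [ 0.435  0.334 -0.836] tilt 33.29790409950869 bear z 37.518618194703166 bear y 127.10361912635236 j [-47.389  24.54    1.526 -36.087 -68.184   8.573]
[56.019 -1.745 83.502]
+x dir in tool/mm [-0.835 -0.045  0.548] [-0.549  0.005 -0.836]
[-0.906  0.014  0.377]
```

Emit:
send_rows --steps '[{"dp":[28,-1,42],"roll":0,"jaw":0},{"dp":[56,-2,83],"roll":0,"jaw":0},{"dp":[42,-3,93],"roll":0,"jaw":0},{"dp":[28,-3,102],"roll":0,"jaw":0},{"dp":[23,-4,105],"roll":0,"jaw":0}]'

```text
time_s: 12.02
tcp_pos: [0.509, -0.4276, 0.0627]
eef_rot: [-179.7, 33.4, -142.5]
contact_force: [-0.4, -1.6, 0.4]
gripper_width: 0.0003
gripper_force: 0.0
```

```bash
python3 -c "
from h import *
st();cap('wrist','w1')
p,M=tool();print((SH-p)@X,r.get_state()['contact_force']@X)"
```

```text
p [ 0.509 -0.428  0.063] z [ 0.44   0.33  -0.835] tilt 33.36184803577045 bear z 36.910853314247376 bear y 127.30080528543246 j [-44.319  30.501  -1.761 -39.406 -58.887  13.005]
0.022630952889273102 0.5245918419940305
```

View pics/w1.png

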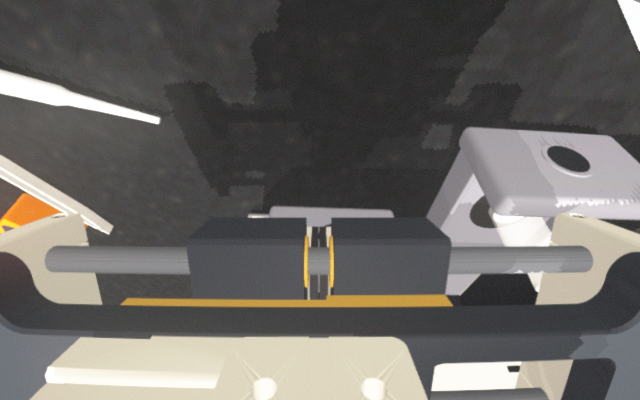

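Emit:
send_rows --steps '[{"dp":[0,0,4],"roll":0,"jaw":0},{"dp":[-2,0,5],"roll":0,"jaw":0},{"dp":[-4,0,6],"roll":0,"jaw":0},{"dp":[-6,0,7],"roll":0,"jaw":0}]'

```text
time_s: 12.58
tcp_pos: [0.5135, -0.4228, 0.0571]
eef_rot: [180.0, 33.3, -142.8]
contact_force: [0.3, -0.4, -0.4]
gripper_width: 0.0004
gripper_force: 0.0
```

```bash
cat > q.py <<'E'
from h import *
p,M=tool();f=r.get_state()['contact_force']
print('xSH',(p-SH)@X*1000,'xOU',(p-OU)@X*1000,'z',p[2],'f',f@X,f@Y,f[2])
E
python3 q.py
```

```text
xSH -16.282354174626672 xOU 56.971031140997404 z 0.05705793802542575 f 0.039464782399884525 -0.5530257846147854 -0.38468050357455347
```

Right at contact; push on in 2 mm rows.

Emit:
send_rows --steps '[{"dp":[-2,0,1],"roll":0,"jaw":0},{"dp":[-3,0,2],"roll":0,"jaw":0},{"dp":[-5,0,3],"roll":0,"jaw":0}]'

```text
time_s: 12.95
tcp_pos: [0.517, -0.4203, 0.0572]
eef_rot: [-180.0, 33.2, -142.8]
contact_force: [-6.7, -4.4, 1.0]
gripper_width: 0.0005
gripper_force: 3.9
```

```bash
python3 q.py
```

```text
xSH -11.99664146111473 xOU 61.25674385450934 z 0.05717658253264542 f -8.012857140457685 0.21525002959596368 0.9885657085076685
```

Emit:
send_rows --steps '[{"dp":[-1,0,0.7],"roll":0,"jaw":0},{"dp":[-2,0,1.4],"roll":0,"jaw":0}]'

```text
time_s: 13.2
tcp_pos: [0.5189, -0.419, 0.0571]
eef_rot: [-180.0, 33.2, -142.8]
contact_force: [-7.0, -4.8, 1.3]
gripper_width: 0.0004
gripper_force: 4.0
```

```bash
python3 q.py
```

```text
xSH -9.72959097078269 xOU 63.523794344841384 z 0.05712532560094821 f -8.51981807528571 0.03069645282489063 1.2989390935352843
```

Emit:
send_rows --steps '[{"dp":[-0.8,0,0.5],"roll":0,"jaw":0},{"dp":[-1.5,0,1],"roll":0,"jaw":0}]'

```text
time_s: 13.45
tcp_pos: [0.5204, -0.418, 0.0572]
eef_rot: [-180.0, 33.2, -142.8]
contact_force: [-6.5, -3.8, 2.5]
gripper_width: 0.0003
gripper_force: 4.1
```

```bash
python3 q.py
```

```text
xSH -7.95769240239314 xOU 65.29569291323094 z 0.05715142415310806 f -7.486754670172608 0.5851203410135505 2.516539348322963
```

Emit:
send_rows --steps '[{"dp":[-0.8,0,0.5],"roll":0,"jaw":0},{"dp":[-1.5,0,1],"roll":0,"jaw":0}]'

```text
time_s: 13.7
tcp_pos: [0.5211, -0.4176, 0.0572]
eef_rot: [-179.9, 33.1, -142.8]
contact_force: [-12.1, -7.1, 3.6]
gripper_width: 0.0007
gripper_force: 6.5
```

```bash
python3 q.py
```

```text
xSH -7.124025824770967 xOU 66.1293594908531 z 0.05716528791777696 f -13.973180267458668 1.0255536520734583 3.5858604802145737
```

Emit:
send_rows --steps '[{"dp":[50,3,-33],"roll":0,"jaw":0},{"dp":[92,5,-60],"roll":0,"jaw":0},{"dp":[70,5,-94],"roll":0,"jaw":20},{"dp":[40,5,-140],"roll":0,"jaw":40},{"dp":[10,5,-186],"roll":0,"jaw":55}]'

```text
time_s: 14.32
tcp_pos: [0.4317, -0.4783, 0.2085]
eef_rot: [179.9, 33.3, -142.9]
contact_force: [0.4, -1.7, 0.5]
gripper_width: 0.0254
gripper_force: 0.0
```

```bash
python3 -c "
from h import *
st();print(totool(VI+Z*.056+.005*tool()[1][:,2]),totool(VI+Z*.12+.005*tool()[1][:,2]))
c=cap('wrist','w2');cap('scene','s2');cap('top','t2')"
```

```text
p [ 0.432 -0.478  0.208] z [ 0.438  0.332 -0.836] tilt 33.3267096346967 bear z 37.21207356905647 bear y 127.14828356465581 j [-51.684  22.388   5.033 -34.665 -74.969   8.77 ]
[  1.982 115.482 186.273] [-33.18  115.529 132.798]
```

View pics/w2.png

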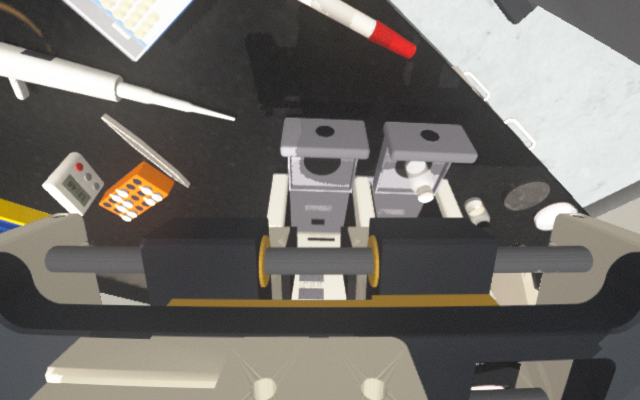

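Emit:
send_rows --steps '[{"dp":[-11,39,44],"roll":0,"jaw":60},{"dp":[-22,77,88],"roll":0,"jaw":60},{"dp":[-33,115,133],"roll":0,"jaw":60},{"dp":[-33,115,133],"roll":0,"jaw":60}]'

```text
time_s: 14.98
tcp_pos: [0.441, -0.3207, 0.111]
eef_rot: [179.5, 33.3, -143.0]
contact_force: [1.2, 0.2, -0.1]
gripper_width: 0.0527
gripper_force: 0.0
```

Run:
```python
from h import *
st();print(totool(VI+Z*.056+.005*tool()[1][:,2]))
a=cap('scene','s3');b=cap('top','t3');w=load('w2')
for uv in((325,131),(430,136)):
    pw,n=blob(w,uv,9); g=onz(w,pw,.036); 
    print('w2',pw,n,g)
for P0 in (SH-.075*X+.036*Z, OU+.036*Z):
    ua,na=blob(a,proj(a,P0),6);ub,nb=blob(b,proj(b,P0),5)
    print(proj(a,P0),ua,na,proj(b,P0),ub,nb,tri(a,ua,b,ub))
crop=b['image'][200:300,300:440];cv2.imwrite('pics/t3c.png',cv2.resize(crop,(700,500),interpolation=cv2.INTER_CUBIC))
```

```text
p [ 0.441 -0.321  0.111] z [ 0.433  0.338 -0.836] tilt 33.33113032171172 bear z 37.91733200208129 bear y 127.29468386425512 j [-41.238  17.833 -15.254 -39.981 -57.13   10.811]
[34.011 -4.791 48.417]
w2 [324.561 130.718] 147 [ 0.462 -0.447  0.036]
w2 [429.439 135.097] 150 [ 0.399 -0.354  0.036]
[360.075 294.166] [360.488 293.105] 64 [414.92  261.698] [414.63  260.682] 23 (array([ 0.462, -0.448,  0.036]), np.float64(0.13488257268868925))
[297.796 269.554] [297.602 269.254] 60 [358.324 266.111] [358.277 265.867] 23 (array([ 0.398, -0.356,  0.037]), np.float64(0.29319995337915594))
```

Emit:
send_rows --steps '[{"dp":[10,-5,14],"roll":0,"jaw":60},{"dp":[22,-5,31],"roll":0,"jaw":60},{"dp":[34,-5,48],"roll":0,"jaw":60},{"dp":[34,-5,48],"roll":0,"jaw":60}]'

```text
time_s: 15.58
tcp_pos: [0.4428, -0.3304, 0.0525]
eef_rot: [179.7, 33.3, -143.1]
contact_force: [-0.1, 1.2, 0.2]
gripper_width: 0.0528
gripper_force: 0.0
```

Run:
```python
from h import *
st();print(totool(VI+Z*.056+.005*tool()[1][:,2]),r.get_state()['contact_force'])
c=cap('wrist','w4');cv2.imwrite('pics/w4c.png',c['image'][100:400,170:480])
```

```text
p [ 0.443 -0.33   0.052] z [ 0.435  0.334 -0.836] tilt 33.28655003083346 bear z 37.55067047125594 bear y 127.12480101240982 j [-42.516  23.384 -15.914 -42.646 -52.936  16.694]
[-1.744  4.448  1.983] [-0.079  1.234  0.239]
```

View pics/w4c.png

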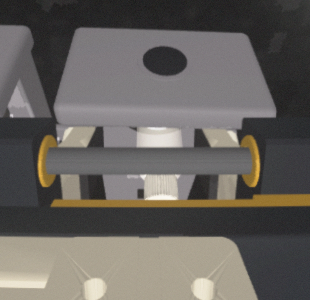

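Emit:
send_rows --steps '[{"dp":[-1.5,4.4,2],"roll":0,"jaw":60},{"dp":[-1.5,4.4,2],"roll":0,"jaw":60}]'

```text
time_s: 15.88
tcp_pos: [0.4435, -0.3259, 0.0552]
eef_rot: [-179.9, 33.3, -142.8]
contact_force: [-0.3, 0.0, 0.5]
gripper_width: 0.0525
gripper_force: 0.0
```

Run:
```python
from h import *
st();print(totool(VI+Z*.056+.005*tool()[1][:,2]),r.get_state()['contact_force'])
```

```text
p [ 0.444 -0.326  0.055] z [ 0.438  0.332 -0.835] tilt 33.33870077867701 bear z 37.10138672349262 bear y 127.20501176144741 j [-42.138  22.814 -16.376 -42.819 -52.596  16.682]
[2.448 1.278 2.455] [-0.341  0.009  0.502]
```

Emit:
send_rows --newtons 10 --steps '[{"dp":[0,0,0],"roll":0,"jaw":35},{"dp":[0,0,0],"roll":0,"jaw":30},{"dp":[0,0,0],"roll":0,"jaw":20},{"dp":[0,0,0],"roll":0,"jaw":20}]'

```text
time_s: 16.38
tcp_pos: [0.4433, -0.3262, 0.0546]
eef_rot: [-180.0, 33.3, -142.8]
contact_force: [0.2, 0.6, 2.1]
gripper_width: 0.0247
gripper_force: 10.0
```

Run:
```python
from h import *
st();p,M=tool();print(r.get_state()['contact_force'],r.get_state()['gripper_width'],totool(p+.04*Z))
```

```text
p [ 0.443 -0.326  0.055] z [ 0.438  0.332 -0.836] tilt 33.32620031873434 bear z 37.17109774375769 bear y 127.1872310089225 j [-42.168  22.889 -16.357 -42.814 -52.603  16.687]
[0.183 0.628 2.101] 0.02467530408640304 [-21.976  -0.007 -33.422]
```

Emit:
send_rows --steps '[{"dp":[-11,0,-17],"roll":0,"jaw":20},{"dp":[-22,0,-33],"roll":0,"jaw":20},{"dp":[-22,0,-33],"roll":0,"jaw":20}]'

```text
time_s: 16.75
tcp_pos: [0.4446, -0.3269, 0.0972]
eef_rot: [-179.7, 33.4, -142.6]
contact_force: [0.6, -0.6, -0.7]
gripper_width: 0.0244
gripper_force: 10.0
```

Run:
```python
from h import *
st();p,M=tool()
print(r.get_state()['contact_force'],r.get_state()['gripper_width'])
a=load('s3');b=load('t3')
P0=SH-.075*X+.036*Z
mark=tri(a,blob(a,proj(a,P0),6)[0],b,blob(b,proj(b,P0),5)[0])[0];pad=mark+.051*X
g=np.array([.4433,-.3262]); v=VI[:2]+0; y=M[:2,1]; v=v+y*((g-v)@y)
print(mark,pad,v, 'shift world',pad[:2]-v,'target TCP',g+pad[:2]-v)
T=np.r_[g+pad[:2]-v,p[2]];print(totool(T))
```

```text
p [ 0.445 -0.327  0.097] z [ 0.44   0.329 -0.835] tilt 33.35525783735994 bear z 36.77783080206324 bear y 127.21484516121951 j [-41.601  19.206 -15.284 -40.718 -55.648  12.595]
[ 0.565 -0.594 -0.697] 0.024421725929183635
[ 0.462 -0.448  0.036] [ 0.504 -0.419  0.036] [ 0.441 -0.328] shift world [ 0.063 -0.091] target TCP [ 0.506 -0.417]
[   4.684 -109.034   -2.427]
```

Emit:
send_rows --steps '[{"dp":[1,-36,-1],"roll":0,"jaw":20},{"dp":[3,-73,-2],"roll":0,"jaw":20},{"dp":[4.7,-109,-2.4],"roll":0,"jaw":20},{"dp":[4.7,-109,-2.4],"roll":0,"jaw":20},{"dp":[4.7,-109,-2.4],"roll":0,"jaw":20}]'

```text
time_s: 17.38
tcp_pos: [0.5048, -0.4154, 0.0934]
eef_rot: [179.9, 33.3, -142.8]
contact_force: [-0.4, -0.3, -0.1]
gripper_width: 0.025
gripper_force: 10.0
```

Run:
```python
from h import *
np.set_printoptions(precision=4,suppress=True)
p,M=tool();print(p,r.get_state()['contact_force'])
T=np.array([.506,-.417,p[2]]);print(totool(T), totool(T-[0,0,p[2]-.0550]))
a=cap('scene','s5');b=cap('top','t5')
A=a['image'][215:315,320:420];B=b['image'][185:285,350:450]
cv2.imwrite('pics/c5.png',np.hstack([cv2.resize(x,(400,400),interpolation=cv2.INTER_CUBIC) for x in(A,B)]))
```

```text
[ 0.5048 -0.4154  0.0934] [-0.3564 -0.3469 -0.067 ]
[ 0.013  -1.9597 -0.0105] [21.1106 -1.991  32.0718]
```

View pics/c5.png

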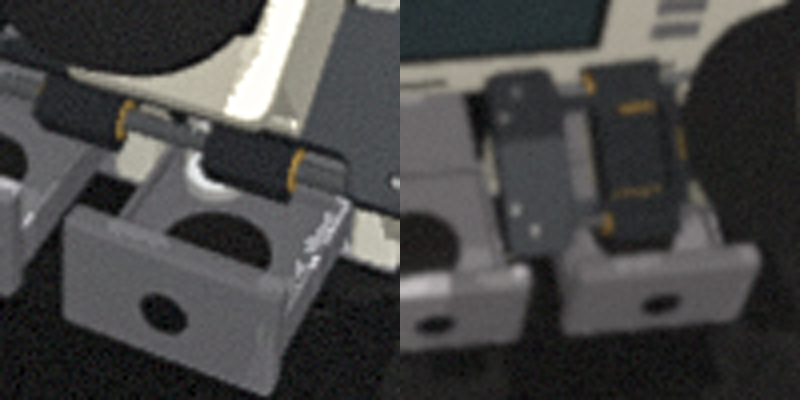

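Run:
```python
from h import *
a=load('s5')
pad=np.array([.504,-.4187])
for uv in((373,258),(373,260)): q=onz(a,uv,.0628); d=np.r_[q[:2]-pad,0]; print(q,'dx,dy mm',d@X*1000,d@Y*1000)
```

```text
[ 0.50398553 -0.41326777  0.0628    ] dx,dy mm 3.0649214041712023 4.485036153757506
[ 0.50153447 -0.41721587  0.0628    ] dx,dy mm -1.1912874381321412 2.6196009379616587
```

Emit:
send_rows --steps '[{"dp":[7,-2,10.5],"roll":0,"jaw":20},{"dp":[14,-2,21],"roll":0,"jaw":20},{"dp":[19,-2,28.5],"roll":0,"jaw":20},{"dp":[19,-2,28.5],"roll":0,"jaw":20}]'

```text
time_s: 17.98
tcp_pos: [0.5057, -0.4172, 0.0578]
eef_rot: [179.8, 33.3, -142.9]
contact_force: [-0.2, -1.3, 0.4]
gripper_width: 0.0245
gripper_force: 10.0
```

Run:
```python
from h import *
np.set_printoptions(precision=4,suppress=True)
p,M=tool();print(p,r.get_state()['contact_force'],totool([.506,-.417,.0545]))
```

```text
[ 0.5057 -0.4172  0.0578] [-0.1985 -1.2724  0.3795] [ 1.5205 -0.0107  2.9857]
```

Emit:
send_rows --steps '[{"dp":[0.8,0,1.2],"roll":0,"jaw":20},{"dp":[1.4,0,2.2],"roll":0,"jaw":20},{"dp":[1.7,0,2.7],"roll":0,"jaw":20},{"dp":[1.7,0,2.7],"roll":0,"jaw":20}]'

```text
time_s: 18.48
tcp_pos: [0.5063, -0.4177, 0.0563]
eef_rot: [-180.0, 33.3, -142.8]
contact_force: [-0.1, 0.2, -0.6]
gripper_width: 0.0246
gripper_force: 10.0
```

Run:
```python
from h import *
np.set_printoptions(precision=4,suppress=True)
p,M=tool();print(p,r.get_state()['contact_force'],totool([.506,-.417,.0545]))
```

```text
[ 0.5063 -0.4177  0.0563] [-0.125   0.2403 -0.5723] [0.8345 0.7826 1.6197]
```

Emit:
send_rows --steps '[{"dp":[0.5,0,0.8],"roll":0,"jaw":20},{"dp":[0.8,0,1.3],"roll":0,"jaw":20},{"dp":[0.8,0,1.3],"roll":0,"jaw":20}]'

```text
time_s: 18.85
tcp_pos: [0.5064, -0.4177, 0.0547]
eef_rot: [-180.0, 33.3, -142.8]
contact_force: [-0.3, 0.6, 0.9]
gripper_width: 0.0251
gripper_force: 10.0
```

Run:
```python
from h import *
np.set_printoptions(precision=4,suppress=True)
for i in range(2):
  p,M=tool();print(p,r.get_state()['contact_force'],totool([.506,-.417,.0545]))
  cap('scene','s6')
```

```text
[ 0.5064 -0.4177  0.0547] [-0.272   0.5565  0.9239] [-0.0054  0.7558  0.2255]
[ 0.5064 -0.4177  0.0547] [0.0627 0.1341 0.4904] [0.0131 0.7523 0.1959]
```

Emit:
send_rows --steps '[{"dp":[0,0,0],"roll":0,"jaw":30},{"dp":[0,0,0],"roll":0,"jaw":40},{"dp":[0,0,0],"roll":0,"jaw":60},{"dp":[0,0,0],"roll":0,"jaw":60}]'

```text
time_s: 19.45
tcp_pos: [0.5063, -0.4177, 0.0546]
eef_rot: [-180.0, 33.3, -142.8]
contact_force: [-0.1, -0.4, 0.7]
gripper_width: 0.0491
gripper_force: 0.0
```

Emit:
send_rows --steps '[{"dp":[-11,0,-17],"roll":0,"jaw":60},{"dp":[-27,0,-42],"roll":0,"jaw":60},{"dp":[-35,0,-90],"roll":0,"jaw":60},{"dp":[-30,0,-150],"roll":0,"jaw":20},{"dp":[-30,0,-150],"roll":0,"jaw":0}]'

```text
time_s: 20.08
tcp_pos: [0.4602, -0.4558, 0.203]
eef_rot: [-179.3, 33.2, -142.5]
contact_force: [-0.2, 0.7, -1.1]
gripper_width: 0.0378
gripper_force: 0.0
```

Run:
```python
from h import *
st()
a=cap('scene','s7');b=cap('top','t7');w=cap('wrist','w7')
A=a['image'][215:315,320:420];B=b['image'][185:285,350:450]
cv2.imwrite('pics/c7.png',np.hstack([cv2.resize(x,(400,400),interpolation=cv2.INTER_CUBIC) for x in(A,B)]))
```

```text
p [ 0.46  -0.456  0.203] z [ 0.442  0.324 -0.836] tilt 33.25475214662704 bear z 36.20949179313885 bear y 127.08459223156481 j [-48.423  21.682   3.355 -35.07  -71.842   6.977]
```

View pics/c7.png

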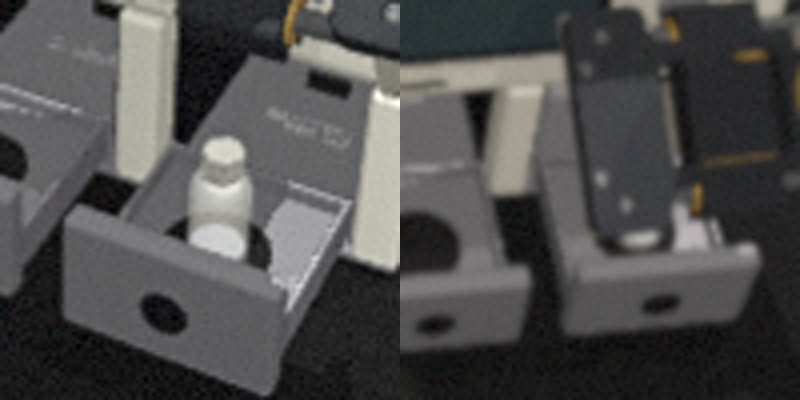

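Run:
```python
from h import *
a=load('s7');pad=np.array([.504,-.4187])
for uv in((375.5,251.5),(375.5,252.5)): q=onz(a,uv,.08); d=np.r_[q[:2]-pad,0]; print(q,'dx,dy mm',d@X*1000,d@Y*1000)
st()
S=SH-.075*X;T=S-.045*X-.0*Y
print(totool(T+.056*Z),totool(T+.12*Z));p,M=tool();print(M.T@X)
```

```text
[ 0.50455689 -0.41804742  0.08      ] dx,dy mm 0.8285784983045297 0.22238173594237023
[ 0.50332127 -0.42001822  0.08      ] dx,dy mm -1.3060114950694965 -0.7019453008250904
p [ 0.461 -0.452  0.197] z [ 0.438  0.331 -0.835] tilt 33.33736666822204 bear z 37.09742669126429 bear y 127.15882709762887 j [-48.264  21.993   3.028 -35.23  -71.727   7.012]
[113.761   4.823  94.149] [78.589  4.778 40.68 ]
[-0.835 -0.046  0.549]
```

Emit:
send_rows --steps '[{"dp":[40,2,20],"roll":0,"jaw":0},{"dp":[79,5,41],"roll":0,"jaw":0},{"dp":[97,5,68],"roll":0,"jaw":0},{"dp":[114,5,94],"roll":0,"jaw":0},{"dp":[114,5,94],"roll":0,"jaw":0}]'

```text
time_s: 20.85
tcp_pos: [0.422, -0.4724, 0.0517]
eef_rot: [179.5, 33.3, -143.1]
contact_force: [0.2, 0.2, -0.3]
gripper_width: 0.0004
gripper_force: 0.0
```

Emit:
send_rows --steps '[{"dp":[-8,0,5],"roll":0,"jaw":0},{"dp":[-15,0,10],"roll":0,"jaw":0},{"dp":[-20,0,13],"roll":0,"jaw":0},{"dp":[-20,0,13],"roll":0,"jaw":0}]'

```text
time_s: 21.35
tcp_pos: [0.4426, -0.46, 0.0563]
eef_rot: [-179.9, 33.3, -142.7]
contact_force: [1.0, -1.6, -0.2]
gripper_width: 0.0006
gripper_force: 0.0
```

```bash
python3 q.py
```

```text
xSH -95.7677097667132 xOU -22.514324451089113 z 0.056325092371403804 f -0.1003856675231723 -1.8427267735969457 -0.23090017245478256
```

Emit:
send_rows --steps '[{"dp":[-3.3,-0.2,2.2],"roll":0,"jaw":0},{"dp":[-5,-0.3,3.3],"roll":0,"jaw":0},{"dp":[-6.7,-0.4,4.4],"roll":0,"jaw":0},{"dp":[-8.4,-0.5,5.5],"roll":0,"jaw":0},{"dp":[-10.9,-0.6,7.1],"roll":0,"jaw":0}]'

```text
time_s: 21.98
tcp_pos: [0.4518, -0.4535, 0.0553]
eef_rot: [-180.0, 33.2, -142.8]
contact_force: [-3.6, -2.8, 0.6]
gripper_width: 0.0008
gripper_force: 2.6
```

Emit:
send_rows --steps '[{"dp":[-2.9,-0.2,1.9],"roll":0,"jaw":0},{"dp":[-5.8,-0.3,3.8],"roll":0,"jaw":0},{"dp":[-8.8,-0.5,5.8],"roll":0,"jaw":0},{"dp":[-11.7,-0.6,7.7],"roll":0,"jaw":0},{"dp":[-14.6,-0.8,9.6],"roll":0,"jaw":0}]'

```text
time_s: 22.6
tcp_pos: [0.466, -0.4437, 0.0553]
eef_rot: [-180.0, 33.2, -142.8]
contact_force: [-5.2, -3.3, 1.4]
gripper_width: 0.0005
gripper_force: 3.0
```

```bash
python3 q.py
```

```text
xSH -67.3142054326294 xOU 5.939179882994687 z 0.05530077753566495 f -6.157040204241312 0.2846313379172795 1.4132425143692788
```

Emit:
send_rows --steps '[{"dp":[-2.9,-0.2,1.9],"roll":0,"jaw":0},{"dp":[-5.8,-0.3,3.8],"roll":0,"jaw":0},{"dp":[-8.8,-0.5,5.8],"roll":0,"jaw":0},{"dp":[-11.7,-0.6,7.7],"roll":0,"jaw":0},{"dp":[-14.6,-0.8,9.6],"roll":0,"jaw":0}]'

```text
time_s: 23.22
tcp_pos: [0.4803, -0.4339, 0.0553]
eef_rot: [-180.0, 33.2, -142.8]
contact_force: [-5.2, -2.6, 2.3]
gripper_width: 0.0004
gripper_force: 3.4
```

Emit:
send_rows --steps '[{"dp":[-2.9,-0.2,1.9],"roll":0,"jaw":0},{"dp":[-5.8,-0.3,3.8],"roll":0,"jaw":0},{"dp":[-8.8,-0.5,5.8],"roll":0,"jaw":0},{"dp":[-11.7,-0.6,7.7],"roll":0,"jaw":0},{"dp":[-14.6,-0.8,9.6],"roll":0,"jaw":0}]'

```text
time_s: 23.85
tcp_pos: [0.4946, -0.4241, 0.0553]
eef_rot: [-180.0, 33.2, -142.8]
contact_force: [-6.8, -2.8, 2.8]
gripper_width: 0.0004
gripper_force: 3.7
```

Emit:
send_rows --steps '[{"dp":[-2.5,-0.1,1.6],"roll":0,"jaw":0},{"dp":[-5,-0.2,3.3],"roll":0,"jaw":0},{"dp":[-7.5,-0.4,4.9],"roll":0,"jaw":0},{"dp":[-9,-0.5,5.9],"roll":0,"jaw":0}]'

```text
time_s: 24.35
tcp_pos: [0.5034, -0.418, 0.0553]
eef_rot: [-180.0, 33.2, -142.8]
contact_force: [-7.0, -3.0, 1.7]
gripper_width: 0.0009
gripper_force: 3.8
```

```bash
python3 q.py
```

```text
xSH -21.88683830602796 xOU 51.36654700959611 z 0.05527198827803951 f -7.47470516862917 1.5119433183529405 1.6967564845155745
```

10 mm more at moderate pace, then slow.

Emit:
send_rows --steps '[{"dp":[-2,-0.1,1.3],"roll":0,"jaw":0},{"dp":[-4,-0.2,2.6],"roll":0,"jaw":0},{"dp":[-6,-0.3,3.9],"roll":0,"jaw":0},{"dp":[-8,-0.4,5.3],"roll":0,"jaw":0},{"dp":[-9.2,-0.5,6],"roll":0,"jaw":0}]'

```text
time_s: 24.98
tcp_pos: [0.5124, -0.4118, 0.0553]
eef_rot: [-180.0, 33.2, -142.8]
contact_force: [-7.1, -4.3, 1.8]
gripper_width: 0.0002
gripper_force: 4.0
```

Emit:
send_rows --steps '[{"dp":[-0.8,0,0.5],"roll":0,"jaw":0},{"dp":[-1.6,-0.1,1.1],"roll":0,"jaw":0}]'

```text
time_s: 25.22
tcp_pos: [0.5139, -0.4107, 0.0553]
eef_rot: [-180.0, 33.2, -142.8]
contact_force: [-7.1, -3.7, 2.7]
gripper_width: 0.0004
gripper_force: 3.9
```

```bash
python3 q.py
```

```text
xSH -9.145235504804905 xOU 64.10814981081917 z 0.05528367803676723 f -7.903140927716531 0.9593505607964564 2.7029970772299983
```

Emit:
send_rows --steps '[{"dp":[-0.7,0,0.5],"roll":0,"jaw":0},{"dp":[-1.4,-0.1,0.9],"roll":0,"jaw":0}]'

```text
time_s: 25.48
tcp_pos: [0.5151, -0.4099, 0.0553]
eef_rot: [180.0, 33.2, -142.8]
contact_force: [-9.2, -6.0, 3.4]
gripper_width: 0.0004
gripper_force: 5.0
```

Emit:
send_rows --steps '[{"dp":[-0.6,0,0.4],"roll":0,"jaw":0},{"dp":[-0.6,0,0.4],"roll":0,"jaw":0}]'

```text
time_s: 25.72
tcp_pos: [0.5153, -0.4098, 0.0553]
eef_rot: [-180.0, 33.2, -142.8]
contact_force: [-9.3, -6.2, 2.7]
gripper_width: 0.0006
gripper_force: 5.3
```

```bash
python3 q.py
```

```text
xSH -7.462701068956965 xOU 65.79068424666711 z 0.05529278164890632 f -11.145613188386468 0.13780964089243908 2.6643549950125482
```

Emit:
send_rows --steps '[{"dp":[-0.5,0,0.3],"roll":0,"jaw":0},{"dp":[-1,0,0.6],"roll":0,"jaw":0}]'

```text
time_s: 25.98
tcp_pos: [0.5157, -0.4095, 0.0553]
eef_rot: [-180.0, 33.1, -142.8]
contact_force: [-13.4, -6.5, 4.2]
gripper_width: 0.0008
gripper_force: 7.1
```

```bash
python3 q.py
```

```text
xSH -6.952064547475025 xOU 66.30132076814904 z 0.055321087269374014 f -14.766475296230796 2.236484625103973 4.196827694444585
```

Emit:
send_rows --steps '[{"dp":[3.3,0.2,-2.2],"roll":0,"jaw":0},{"dp":[8,0.4,-5],"roll":0,"jaw":0},{"dp":[30,2,-20],"roll":0,"jaw":0},{"dp":[75,4,-49],"roll":0,"jaw":0},{"dp":[85,4,-80],"roll":0,"jaw":0}]'

```text
time_s: 26.6
tcp_pos: [0.4221, -0.4741, 0.0741]
eef_rot: [179.8, 33.3, -143.0]
contact_force: [0.8, 0.7, 0.2]
gripper_width: 0.0004
gripper_force: 0.0
```

Run:
```python
from h import *
st();T=OU-.045*X
print(totool(T+.056*Z),totool(T+.10*Z))
a=cap('scene','s8');b=cap('top','t8')
P0=SH+.036*Z
ua,na=blob(a,proj(a,P0),6);ub,nb=blob(b,proj(b,P0),5)
print(ua,na,ub,nb,tri(a,ua,b,ub))
A=a['image'][205:305,290:390+30]
cv2.imwrite('pics/c8.png',cv2.resize(A,(650,500),interpolation=cv2.INTER_CUBIC))
```

```text
p [ 0.422 -0.474  0.074] z [ 0.436  0.334 -0.835] tilt 33.33997481879167 bear z 37.42336475802248 bear y 127.10591058876425 j [-52.677  29.849  -1.693 -37.646 -64.138  18.337]
[  3.912 110.724  19.588] [-20.27  110.885 -17.171]
[379.249 263.922] 64 [406.328 230.062] 27 (array([ 0.522, -0.407,  0.037]), np.float64(0.22409922444968433))
```

View pics/c8.png

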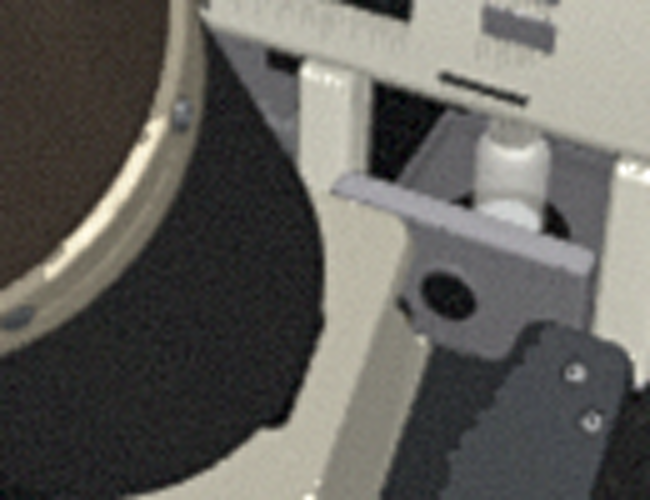

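Emit:
send_rows --steps '[{"dp":[2,50,0],"roll":0,"jaw":0},{"dp":[3,100,8],"roll":0,"jaw":0},{"dp":[4,111,20],"roll":0,"jaw":0},{"dp":[4,111,20],"roll":0,"jaw":0}]'

```text
time_s: 27.2
tcp_pos: [0.3636, -0.3799, 0.0564]
eef_rot: [179.9, 33.3, -142.8]
contact_force: [0.1, -0.4, -0.2]
gripper_width: 0.0006
gripper_force: 0.0
```

Emit:
send_rows --steps '[{"dp":[-8,0,5],"roll":0,"jaw":0},{"dp":[-15,-1,10],"roll":0,"jaw":0},{"dp":[-18,-1,12],"roll":0,"jaw":0},{"dp":[-21,-1,14],"roll":0,"jaw":0},{"dp":[-23,-1,15],"roll":0,"jaw":0}]'

```text
time_s: 27.82
tcp_pos: [0.3859, -0.365, 0.0569]
eef_rot: [-180.0, 33.3, -142.8]
contact_force: [0.7, -0.2, -0.3]
gripper_width: 0.0003
gripper_force: 0.0
```

```bash
python3 q.py; python3 -c "
from h import *
print((tool()[0]-OU)@Y)"
```

```text
xSH -88.75256489790127 xOU -15.499179582277188 z 0.056857700707843475 f 0.4741217206724419 -0.5648226692677345 -0.33750544922916365
-0.0006323521582997341
```

Emit:
send_rows --steps '[{"dp":[-2,-0.1,1.3],"roll":0,"jaw":0},{"dp":[-5,-0.3,3.3],"roll":0,"jaw":0},{"dp":[-8,-0.5,5.3],"roll":0,"jaw":0},{"dp":[-11,-0.6,7.2],"roll":0,"jaw":0},{"dp":[-14,-0.8,9.2],"roll":0,"jaw":0}]'

```text
time_s: 28.45
tcp_pos: [0.3987, -0.3562, 0.0568]
eef_rot: [-180.0, 33.2, -142.8]
contact_force: [-5.5, -2.5, 2.4]
gripper_width: 0.0006
gripper_force: 2.9
```

Emit:
send_rows --steps '[{"dp":[-2.9,-0.2,1.9],"roll":0,"jaw":0},{"dp":[-5.8,-0.3,3.8],"roll":0,"jaw":0},{"dp":[-8.8,-0.5,5.8],"roll":0,"jaw":0},{"dp":[-11.7,-0.6,7.7],"roll":0,"jaw":0},{"dp":[-14.6,-0.8,9.6],"roll":0,"jaw":0}]'

```text
time_s: 29.08
tcp_pos: [0.413, -0.3464, 0.0568]
eef_rot: [-180.0, 33.2, -142.8]
contact_force: [-5.5, -2.2, 1.7]
gripper_width: 0.0006
gripper_force: 3.3
```

Emit:
send_rows --steps '[{"dp":[-2.9,-0.2,1.9],"roll":0,"jaw":0},{"dp":[-5.8,-0.3,3.8],"roll":0,"jaw":0},{"dp":[-8.8,-0.5,5.8],"roll":0,"jaw":0},{"dp":[-11.7,-0.6,7.7],"roll":0,"jaw":0},{"dp":[-14.6,-0.8,9.6],"roll":0,"jaw":0}]'

```text
time_s: 29.7
tcp_pos: [0.4273, -0.3365, 0.0568]
eef_rot: [-180.0, 33.2, -142.8]
contact_force: [-7.0, -3.3, 2.5]
gripper_width: 0.0009
gripper_force: 3.6
```

```bash
python3 q.py
```

```text
xSH -38.50215024249866 xOU 34.751235073125414 z 0.05681366662032418 f -7.638088715216641 1.2926484182803044 2.467663688375106
```

Emit:
send_rows --steps '[{"dp":[-2.9,-0.2,1.9],"roll":0,"jaw":0},{"dp":[-5.8,-0.3,3.8],"roll":0,"jaw":0},{"dp":[-8.8,-0.5,5.8],"roll":0,"jaw":0},{"dp":[-11.7,-0.6,7.7],"roll":0,"jaw":0},{"dp":[-14.6,-0.8,9.6],"roll":0,"jaw":0}]'

```text
time_s: 30.32
tcp_pos: [0.4415, -0.3267, 0.0568]
eef_rot: [-180.0, 33.2, -142.8]
contact_force: [-7.1, -3.5, 2.9]
gripper_width: 0.0003
gripper_force: 4.1
```

Emit:
send_rows --steps '[{"dp":[-1.7,-0.1,1.1],"roll":0,"jaw":0},{"dp":[-3.3,-0.2,2.2],"roll":0,"jaw":0},{"dp":[-5,-0.3,3.3],"roll":0,"jaw":0},{"dp":[-6,-0.3,3.9],"roll":0,"jaw":0}]'

```text
time_s: 30.82
tcp_pos: [0.4474, -0.3226, 0.0568]
eef_rot: [-180.0, 33.2, -142.8]
contact_force: [-6.5, -3.1, 2.7]
gripper_width: 0.0005
gripper_force: 3.8
```

```bash
python3 q.py
```

```text
xSH -13.981981306441416 xOU 59.27140400918266 z 0.05683419796048658 f -7.132494556741177 1.1801077549510233 2.743842533330081
```

Emit:
send_rows --steps '[{"dp":[-0.8,0,0.5],"roll":0,"jaw":0},{"dp":[-1.6,-0.1,1.1],"roll":0,"jaw":0},{"dp":[-2.4,-0.1,1.6],"roll":0,"jaw":0}]'

```text
time_s: 31.2
tcp_pos: [0.4498, -0.321, 0.0568]
eef_rot: [-180.0, 33.2, -142.8]
contact_force: [-6.2, -3.7, 2.6]
gripper_width: 0.0004
gripper_force: 3.8
```

Emit:
send_rows --steps '[{"dp":[-0.8,0,0.5],"roll":0,"jaw":0},{"dp":[-1.4,0,0.9],"roll":0,"jaw":0}]'

```text
time_s: 31.45
tcp_pos: [0.4511, -0.32, 0.0568]
eef_rot: [-180.0, 33.2, -142.8]
contact_force: [-6.9, -4.0, 2.9]
gripper_width: 0.0004
gripper_force: 3.8
```

```bash
python3 q.py
```

```text
xSH -9.51994539829008 xOU 63.733439917334 z 0.05681182016551863 f -7.97308774587984 0.6615723171846212 2.8723680044551188
```

Emit:
send_rows --steps '[{"dp":[-0.8,0,0.5],"roll":0,"jaw":0},{"dp":[-1.6,-0.1,1.1],"roll":0,"jaw":0}]'

```text
time_s: 31.7
tcp_pos: [0.4527, -0.3189, 0.0568]
eef_rot: [-180.0, 33.2, -142.8]
contact_force: [-6.8, -4.3, 3.8]
gripper_width: 0.0008
gripper_force: 3.9
```

Emit:
send_rows --steps '[{"dp":[-0.6,0,0.4],"roll":0,"jaw":0},{"dp":[-1.2,0,0.8],"roll":0,"jaw":0}]'

```text
time_s: 31.95
tcp_pos: [0.4539, -0.3181, 0.0568]
eef_rot: [-180.0, 33.2, -142.8]
contact_force: [-7.3, -4.8, 2.7]
gripper_width: 0.0005
gripper_force: 4.0
```

```bash
python3 q.py
```

```text
xSH -6.170640421459165 xOU 67.08274489416492 z 0.05682567190355526 f -8.677431956980037 0.18447499562671205 2.7483962257414913
```

Emit:
send_rows --steps '[{"dp":[-0.6,0,0.4],"roll":0,"jaw":0},{"dp":[-1.2,0,0.8],"roll":0,"jaw":0}]'

```text
time_s: 32.2
tcp_pos: [0.4551, -0.3173, 0.0568]
eef_rot: [-180.0, 33.2, -142.8]
contact_force: [-7.6, -4.1, 2.6]
gripper_width: 0.0002
gripper_force: 3.9
```

```bash
python3 q.py
```

```text
xSH -4.720798221362958 xOU 68.53258709426112 z 0.05682266418105599 f -8.606444661976752 0.8928550297408837 2.5654909330020996
```

Emit:
send_rows --steps '[{"dp":[-0.6,0,0.4],"roll":0,"jaw":0},{"dp":[-1.2,0,0.8],"roll":0,"jaw":0}]'

```text
time_s: 32.45
tcp_pos: [0.456, -0.3167, 0.0568]
eef_rot: [-179.9, 33.2, -142.8]
contact_force: [-10.4, -5.9, 4.6]
gripper_width: 0.0007
gripper_force: 5.5
```

```bash
python3 q.py
```

```text
xSH -3.616385122740009 xOU 69.63700019288406 z 0.056809401343977314 f -11.888067941331393 0.9842781173503726 4.649249698319725
```

Emit:
send_rows --steps '[{"dp":[-0.5,0,0.3],"roll":0,"jaw":0},{"dp":[-0.9,0,0.6],"roll":0,"jaw":0}]'

```text
time_s: 32.7
tcp_pos: [0.4563, -0.3165, 0.0568]
eef_rot: [-179.9, 33.1, -142.8]
contact_force: [-13.1, -6.7, 5.7]
gripper_width: 0.0
gripper_force: 6.8
```

```bash
python3 q.py
```

```text
xSH -3.2018726726077085 xOU 70.05151264301637 z 0.056792304404217425 f -14.585735717238022 1.9110362808897097 5.670752681571873
```

14.6 N: switched. Back off and check.

Emit:
send_rows --steps '[{"dp":[3.3,0.2,-2.2],"roll":0,"jaw":0},{"dp":[8,0.4,-5],"roll":0,"jaw":0},{"dp":[30,2,-20],"roll":0,"jaw":0},{"dp":[75,4,-49],"roll":0,"jaw":0},{"dp":[95,5,-62],"roll":0,"jaw":0}]'

```text
time_s: 33.33
tcp_pos: [0.3633, -0.3804, 0.0564]
eef_rot: [-180.0, 33.3, -142.9]
contact_force: [1.2, -0.7, -0.0]
gripper_width: 0.0005
gripper_force: 0.0
```

Emit:
send_rows --steps '[{"dp":[0,0,-50],"roll":0,"jaw":0},{"dp":[0,0,-110],"roll":0,"jaw":0},{"dp":[0,0,-160],"roll":0,"jaw":0},{"dp":[0,0,-160],"roll":0,"jaw":0},{"dp":[0,0,-160],"roll":0,"jaw":0}]'

```text
time_s: 33.95
tcp_pos: [0.2949, -0.432, 0.19]
eef_rot: [-180.0, 33.4, -142.9]
contact_force: [1.2, 0.2, -0.6]
gripper_width: 0.0006
gripper_force: 0.0
```

Run:
```python
from h import *
st();a=cap('scene','s9');b=cap('wrist','w9')
A=a['image'][195:295,280:440];B=b['image'][60:220,200:500]
cv2.imwrite('pics/c9.png',np.vstack([cv2.resize(A,(560,300)),cv2.resize(B,(560,300))]))
for P0 in(SH+.036*Z,OU+.075*X+.036*Z):
    u,n=blob(a,proj(a,P0),6); q=onz(a,u,.036); print(u,n,q,(q-P0)@X*1000)
```

```text
p [ 0.295 -0.432  0.19 ] z [ 0.438  0.332 -0.835] tilt 33.363078952396044 bear z 37.135974096073554 bear y 127.14335852320349 j [-60.124  15.846  -7.517 -34.482 -74.49   19.088]
[379.247 264.015] 65 [ 0.522 -0.406  0.036] 0.19569364579202927
[320.568 241.983] 60 [ 0.462 -0.311  0.036] 2.3660487620164816
```

View pics/c9.png

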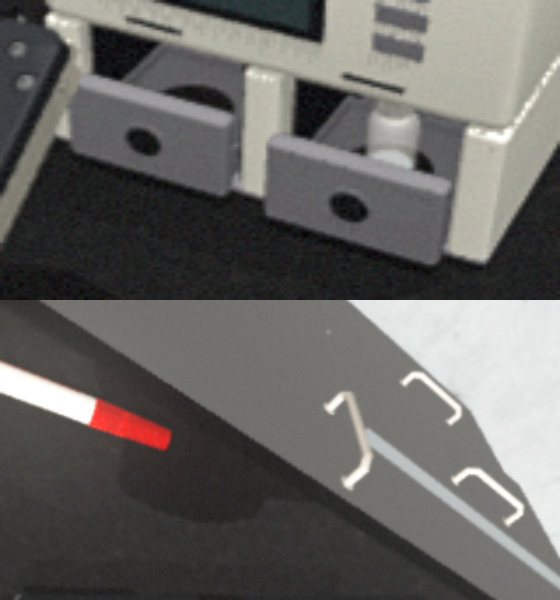

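Both fronts stand latched (marks at scene pixels (321,242) and (379,264)), and the vial is upright on the right-hand pad.

```bash
python3 -c "
from plant import r
print(r.close_job())"
```

```text
the job is handed in; nothing more can be done
None
```

The job is handed in at about 34 s: the vial stands upright on the pad in the drawer that was shut at the start, about 1 mm off centre, and both drawers were pushed home with no more than about 15 N seen, and the last picture shows both staying in.

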